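# Hold a block battery in the battery tester

### The arm

A 6-joint arm with a two-finger parallel gripper is mounted at the origin on the work surface. World frame = base frame: x ahead of the robot, y to its left, z up, the work surface at z = 0. Lengths are in mm, angles in rad, forces in N, time in s.
With the tool pointing down it reaches from about 350 to 875 mm from the base axis. Payload 4.2 kg.
Tool frame: the origin (TCP) lies midway between the tips of the shut fingers; the grasp point (between the pads) lies 19 mm behind it; z points along the fingers, y is the line along which they close (so a half turn about z gives the same grasp; the last joint's range is limited). The gripper opens to 87 mm and grips with 3 to 60 N. Pads are 19 mm wide; open, the fingers measure 117 mm over their backs; the gripper's body (75 mm by 190 mm) begins 51 mm behind the grasp point.
Start: joints at [-0.97, 0.385, 0.008, 0, -1.194, -0.259], TCP at [209.504, -588.818, 222.55] pointing down, gripper open.
Joint ranges: [-3.14, 3.14], [-1.21, 2.06], [-1.07, 1.41], [-3.16, 2.05], [-2.99, -0.16], [-3.1, 3.1]. Speed limits (rad/s): [2.79, 2.79, 3.14, 3.14, 3.14, 3.14].

### API

Orientations are given as a 3x3 rotation matrix whose columns are the frame's x, y, z axes.
In Python, from cell import ctrl gives the robot as it stands.
- The arm moves only by the tool jog_arm, never from a script. Its argument "steps" is a list of rows, each a list of 3 entries, a list of its own where there are three numbers: the turn, a rotation vector about the tool's x, y, z in degrees, then the shift along the tool's x, y, z in m, then the gripper's target within -1 to 1 (shut at 1, half-way at 0, fully open at -1). A call has exactly 8 rows; each row is the pose to reach, as a shift and turn from the pose commanded when the call began, along the tool's axes at that moment; what a row does not reach only later rows make up. A row lasts 1/8 s, in which the tool goes at most 62.5 mm and 10.7 degrees, less where a joint would pass 70% of its speed; a pose out of reach is approached as far as the arm can. A call with a gripper value outside its range is refused whole. The fingers move at their own pace and stop on an object; the grip force is fixed at half the most. Time passes only in rows, so rows that repeat a pose let the fingers close, or fill a call up. It gives the time, the measured TCP pose, the force, the opening and the grip force at its end, in the units of the state.
- ctrl.read_state(): the state, without advancing time (a new reading comes with each control period).
- ctrl.camera(name): name is "scene" or "top"; returns a dict with "frame" (420x560x3 uint8, red, green, blue), "range_z" (420x560 float32, mm along the optical axis (not along the pixel's ray), 0 where there is no reading), "fx", "fy", "cx", "cy" (pixels), "position" and "attitude" of the camera in the world. Camera axes: x right, y down, z forward; pixel columns grow to the right and rows downward; lengths in mm; the calibration is good to about 2 mm. A picture is of the moment at which its call begins.
- ctrl.close_job(): hands the job in; it is judged then, once.
Trained networks look in the newest picture that a camera, given by its name, has taken for a name from the list of things; names that differ only in an ending like _2 or _b are one class to them, and where a whole thing is asked for, a point or a joint stands for the part that bears it (a point fixed in the world has none). Each returns a list of dicts, best first, with "conf" (0 to 1); they miss things now and then, are a little off and sometimes report something else, mostly with a low value. They report only what shows in the picture. A call takes as long as a camera call.
- ctrl.outline_of(query, camera): "mask" (420x560 bool, what is visible of it) and "position" ([column, row] in pixels, amid what is visible of it).
The state is a dict: "clock": time; "joint_pos": joint angles; "joint_velocities": joint speeds; "joint_torque": joint torques, N m; "ee_pos": TCP position; "eef_rot": TCP orientation; "wrist_force": force on the tool from outside, world axes, zero at the start; "wrist_torque": the same for the moment, N m; "finger_gap": finger opening in mm; "grip_force": force on a finger pad.
Only numpy, scipy, OpenCV 4.12 (cv2) and the standard library are available. Lean on these libraries where they do the work, as an engineer would, in place of code of your own. Each camera call takes 0.05 s, during which the arm holds its last target. There are 200 camera calls.

### The job

Check the rectangular 9-volt block battery: lift it out of the compartment tray and lower it, upright with its terminals down as it already stands, through the rectangular window in the cover of the battery tester and push it down onto the sprung contacts until it is home (either way round will do). The contacts spring back, so finish with the battery still gripped and held pressed down in the window, and leave the other cells and the things on the bench where they are.

Things in the scene. Friction and masses are not known exactly. Their poses are not given: they have to be found in the camera images.
- block: Rectangular 9-volt block battery, 17.5 (own x) x 26.5 (own y) x 48.5 mm tall, dark steel with a bright band low down, 46 g. Stands upright in a tray compartment (which one varies), two snap studs down (3 mm high, 7 and 9 mm across, 12.7 mm apart along own y), flat end up; the only rectangular thing in the tray. Origin: centre of its lower end, at the stud tips; z up.
- block_top (a point): Centre of the battery's flat upper end, 48.5 mm above its origin.
- tray: Grey plastic compartment tray, fixed, 141 (own x) x 207 (own y) x 18 mm high, walls and floor about 3 mm thick, 2 compartments along x by 3 along y, each about 66 mm square. Origin: centre of its underside. The cells stand near the middle of their compartments and stick up about 35 mm above the walls.
- tester: Bench battery tester, fixed, a box 130 (own x) x 209 (own y) x 50 mm high. Its own +y half has a flat pale metal cover with a rectangular window and two round wells (29 and 16.5 mm, for other cells); its -y half a needle meter whose frame stands 9 mm above the cover and a knob 14 mm high. Origin: centre of its underside; own -x is its front, z up.
- window (a point): Centre of the tester's rectangular window, level with the cover's face (50 mm above the bench); axes as the tester's. The window is 19.5 (x) x 28.5 mm (y), 2 mm more than the battery, with a small chamfer; the cover is 14 mm thick. The sprung contact plate lies 12 mm below the face; a battery that is home has its studs 18 mm below the face and stands 30 mm out of it.
- contacts (a joint): How far the sprung contact plate under the window is pushed down, in m: 0 at rest, 0.006 with the battery fully home. It takes about 2 N to start and 7 N at the end, and springs back when let go; the meter's needle swings to the right with it.
- c_cell: Fat round cell, 26 mm across, 50 mm tall, standing in another compartment. Origin: centre of its underside. To be left alone.
- aa_cell_a: Thin round cell, 14.5 mm across, 50 mm tall, standing in another compartment. Origin: centre of its underside. To be left alone.
- aa_cell_b: A second thin round cell of the same size, standing in another compartment. Origin: centre of its underside. To be left alone.
- screwdriver: Screwdriver, 170 mm long, lying on the bench roughly along x between tray and tester. To be left alone.
- spool: Spool of solder wire, 56 mm across, 40 mm tall, standing on the bench beyond the task's things. Origin: centre of its underside. To be left alone.
- tape_measure: Black tape measure, about 80 x 36 x 52 mm, standing on the bench beyond the task's things. To be left alone.

How it is judged:
By the outcome, as a careful person would: the job done as asked, in the order asked, and still so for the second after the job is handed in, while the arm keeps its last pose, push and grip.
It also fails if it takes over 48 s, if anything falls off the work surface, if the arm or the gripper's body presses on something with over 40 N, if the wrist force passes 120 N, or if a joint passes its speed limit or range.

## Working session

There is one attempt and no reset: what is moved stays moved. The work goes in short steps, Python scripts to look and compute and a tool call to move; the robot and the scene stay as the last step left them, time stands still between calls to the robot, and variables do not carry over. Pictures are saved under pics/ and viewed, at most 10 in all, crops included, and the job is handed in when it is done.

Besides the shell and the picture viewer there is one more tool, called after "Request:" in YAML: its name, and indented under it one key for each argument. jog_arm: Moves the arm, as the interface text tells. Its arguments: {"type":"object","properties":{"steps":{"type":"array","items":{"type":"array"}}},"required":["steps"]}

```bash
mkdir -p pics
cat > h.py <<'E'
import numpy as np, cv2
from cell import ctrl
def cloud(c):
    z=c["range_z"]; v,u=np.mgrid[:420,:560]
    P=np.stack([(u-c["cx"])/c["fx"]*z,(v-c["cy"])/c["fy"]*z,z],-1)
    P=P@np.array(c["attitude"]).T+np.array(c["position"]); P[z<=0]=np.nan
    return P
E
python3 - <<'E'
from h import *
c=ctrl.camera("top");s=ctrl.camera("scene")
im=np.hstack([c["frame"],s["frame"]])
cv2.imwrite("pics/a.png",cv2.resize(c["frame"][:,:,::-1],(784,588)))
cv2.imwrite("pics/b.png",cv2.resize(s["frame"][:,:,::-1],(784,588)))
print(c["position"],c["attitude"],c["fx"],s["position"],s["attitude"],s["fx"])
for n,k in (("top",c),("scene",s)):
  P=cloud(k)
  for q in ["block","tray","tester","screwdriver","c_cell","spool","tape_measure"]:
    for d in ctrl.outline_of(q,n)[:2]:
      m=d["mask"];p=P[m];print(n,q,round(d["conf"],2),np.round(d["position"]),m.sum(),np.nanmedian(p,0).round(),np.nanmin(p,0).round(),np.nanmax(p,0).round())
print(ctrl.read_state())
E
```

```text
[517.3783588    5.67081195 942.3556697 ] [[-0.02303402 -0.99357479  0.11080875]
 [-0.99972174  0.02345583  0.00250443]
 [-0.00508745 -0.11072023 -0.99383859]] 387.44014465280753 [1406.35836112   15.8326587   582.20937133] [[-0.05286697  0.52786519 -0.84768121]
 [ 0.99848357  0.04099112 -0.03674615]
 [ 0.01535039 -0.84833842 -0.52923179]] 444.47385582938267
top block 0.73 [167. 228.] 152 [571. 275.  51.] [558. 264.   5.] [586. 300.  58.]
top tray 0.79 [197. 241.] 4738 [547. 215.   5.] [467. 103.  -2.] [627. 322.  55.]
top tester 0.63 [368. 243.] 5208 [ 531. -184.   52.] [ 446. -297.    1.] [614. -70.  70.]
top screwdriver 0.82 [290. 253.] 442 [514. -12.  24.] [465. -29.   2.] [627.  -2.  31.]
top c_cell 0.7 [197. 256.] 137 [515. 204.  52.] [503. 195.   7.] [526. 221.  57.]
top spool 0.55 [236. 162.] 500 [723. 119.  41.] [698.  93.  -2.] [752. 148.  46.]
top tape_measure 0.72 [334. 152.] 523 [ 744. -122.   49.] [ 704. -145.   -2.] [ 797. -102.   57.]
scene block 0.56 [415. 230.] 242 [577. 275.  36.] [483. 264.   1.] [587. 300.  54.]
scene tray 0.9 [388. 234.] 3035 [558. 214.   5.] [465
[... 815 characters left out ...]
velocities': array([ 2.42825215e-04,  2.16073678e-04, -4.21653589e-04, -6.46096902e-04,
        1.08435279e-03,  5.21100405e-06]), 'joint_torque': array([-1.58498651e-04, -3.90406644e+01,  1.87611330e+01,  4.22409296e+00,
        1.55947369e-02, -5.62871332e-05]), 'ee_pos': array([ 209.51715497, -588.80371573,  222.60586929]), 'eef_rot': array([[-9.42131941e-01, -3.35242307e-01,  3.65518145e-05],
       [-3.35242309e-01,  9.42131938e-01, -7.61963542e-05],
       [-8.89239028e-06, -8.40407337e-05, -9.99999996e-01]]), 'wrist_force': array([-0.07433982, -0.14985463, -0.27209629]), 'wrist_torque': array([ 0.04870414, -0.00338983,  0.03939291]), 'grip_force': 0.0, 'finger_gap': 87.17564818411564}
```

Run:
```python
from h import *
c=ctrl.camera("top");s=ctrl.camera("scene")
np.savez("v.npz",tf=c["frame"],sf=s["frame"],tp=cloud(c),sp=cloud(s))
a=c["frame"][190:300,140:240,::-1];b=c["frame"][190:300,320:420,::-1]
cv2.imwrite("pics/c.png",cv2.resize(np.hstack([a,b]),(800,440),interpolation=cv2.INTER_CUBIC))
```

```text
(no output)
```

View pics/a.png

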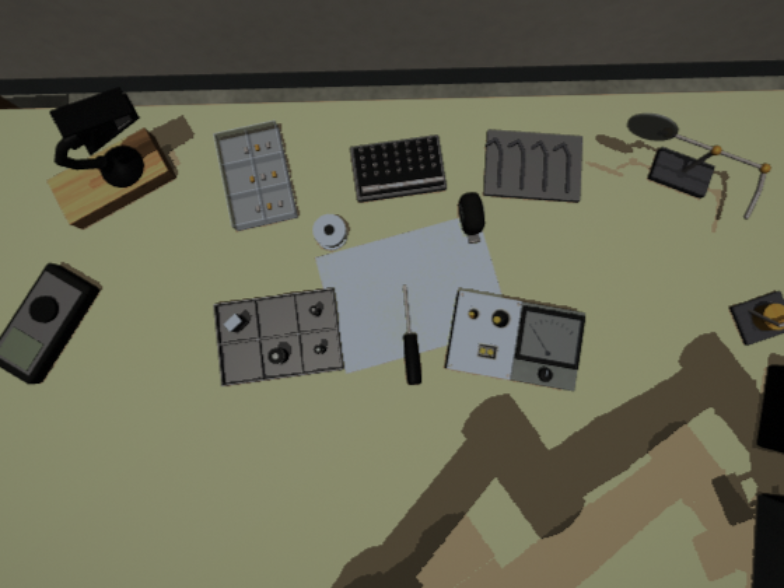

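View pics/c.png

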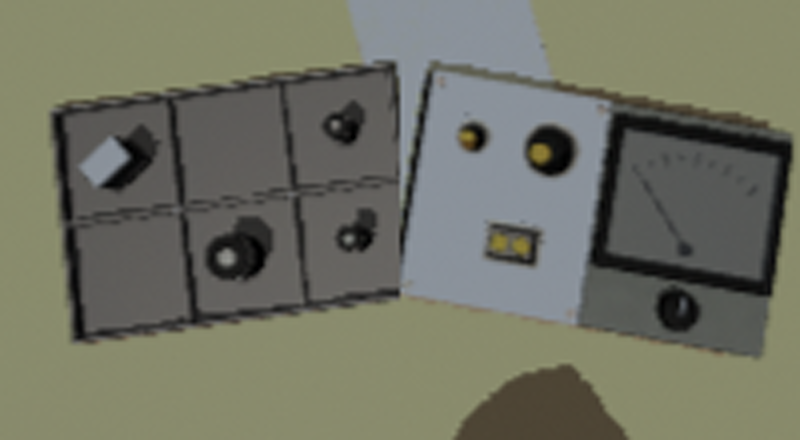

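View pics/b.png

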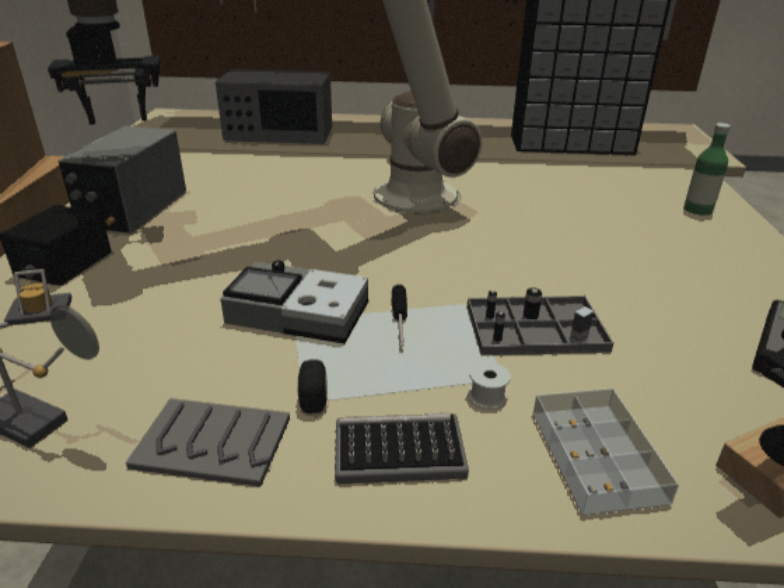

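```bash
cat >> h.py <<'E'
def rect(c,x0,y0,z,n=90,k=8):
    "plane z resampled around x0,y0: image up=+x, left=+y, k px/mm, n mm side"
    v,u=np.mgrid[:n*k,:n*k]
    W=np.stack([x0+n/2-v/k,y0+n/2-u/k,np.full(u.shape,z)],-1)
    p=(W-np.array(c["position"]))@np.array(c["attitude"])
    m=(p[...,:2]/p[...,2:]*[c["fx"],c["fy"]]+[c["cx"],c["cy"]]).astype(np.float32)
    return cv2.remap(c["frame"],m[...,0],m[...,1],cv2.INTER_CUBIC)
def box(mask,x0,y0,n=90,k=8):
    cs,_=cv2.findContours(mask.astype(np.uint8),cv2.RETR_EXTERNAL,cv2.CHAIN_APPROX_NONE)
    r=[]
    for q in cs:
        a=cv2.contourArea(q)/k/k
        if a<100: continue
        (u,v),(w,h),t=cv2.minAreaRect(q); M=cv2.moments(q)
        f=lambda u,v:np.round([x0+n/2-v/k,y0+n/2-u/k],1)
        r.append((round(a),f(u,v),f(M['m10']/M['m00'],M['m01']/M['m00']),round(w/k,1),round(h/k,1),round(t,1)))
    return r
E
python3 - <<'E'
from h import *
rows=[]
for n in("top","scene"):
    c=ctrl.camera(n); A=rect(c,573,274,51.5); B=rect(c,523,-154,50)
    rows.append(np.hstack([A,B]))
    g=cv2.cvtColor(A,cv2.COLOR_RGB2GRAY);h=cv2.cvtColor(B,cv2.COLOR_RGB2GRAY)
    for t in(110,130,150): print(n,"blk",t,[x for x in box(g>t,573,274) if x[0]<900])
    for t in(90,120): print(n,"win",t,[x for x in box(h<t,523,-154) if x[0]<1500])
    # cover orientation via well/edges: straight edges
    print(n,"cover",[x for x in box(cv2.cvtColor(rect(c,531,-184,50,260,4),cv2.COLOR_RGB2GRAY)>120,531,-184,260,4) if x[0]>3000])
cv2.imwrite("pics/d.png",cv2.resize(np.vstack(rows),(600,600))[:,:,::-1])
E
```

```text
top blk 110 [(410, array([571.5, 279.9]), array([571.6, 279.7]), 17.0, 26.3, 48.3)]
top blk 130 [(333, array([571.6, 279.4]), array([571.6, 279.4]), 15.1, 24.1, 47.7)]
top blk 150 []
top win 90 [(332, array([ 514.6, -138.2]), array([ 514.2, -140.5]), 29.4, 20.9, 11.0), (1028, array([ 522. , -193.8]), array([ 520.2, -191.1]), 20.7, 92.4, 9.4), (296, array([ 560.4, -162.1]), array([ 560.9, -163.1]), 15.2, 29.5, 90.0)]
top win 120 [(690, array([ 514.8, -138.6]), array([ 514.6, -138.3]), 33.2, 23.8, 10.3), (1399, array([ 523.1, -186.4]), array([ 514.3, -190.2]), 89.9, 24.9, 90.0), (407, array([ 559.9, -162.2]), array([ 561.1, -162.1]), 16.1, 32.2, 90.0)]
top cover [(64247, array([ 531.1, -183.9]), array([ 536.8, -185.4]), 259.7, 259.7, 90.0)]
scene blk 110 []
scene blk 130 [(417, array([570.9, 278.8]), array([571.1, 278.4]), 17.9, 26.9, 48.9)]
scene blk 150 [(346, array([571.2, 278.6]), array([571.2, 278.5]), 16.2, 24.4, 48.4)]
scene win 90 [(332, array([ 517.6, -136.7]), array([ 517.8, -136.8]), 26.6, 14.9, 14.7), (1012, array([ 525.9, -189.4]), array([ 520.1, -191.5]), 84.1, 18.9, 90.0), (160, array([ 563.9, -160.9]), array([ 564.6, -160.2]), 8.2, 26.2, 90.0)]
scene win 120 [(488, array([ 517.1, -136.8]), array([ 517.3, -136.7]), 28.9, 19.4, 16.3), (1360, array([ 523.1, -187.2]), array([ 514.4, -190.5]), 89.9, 23.4, 90.0), (248, array([ 562.2, -161.1]), array([ 563.2, -160.8]), 11.5, 28.6, 90.0)]
scene cover [(4011, array([ 571.2, -282.8]), array([ 589.6, -299.9]), 179.5, 62.0, 90.0), (18425, array([ 535.8, -126. ]), array([ 538.8, -116.9]), 250.5, 144.0, 90.0)]
```

View pics/d.png

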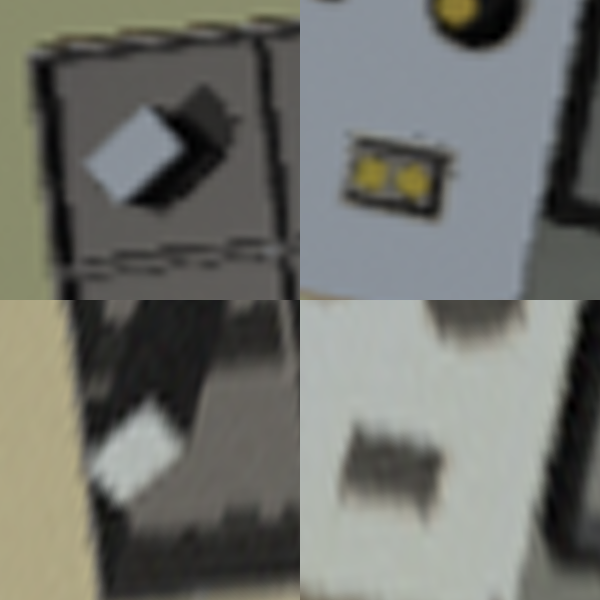

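Request:
jog_arm:
  steps:
    - [[0,0,-10],[-0.632,0.6965,0.04],-1]
    - [[0,0,-22.1],[-0.632,0.6965,0.04],-1]
    - [[0,0,-22.1],[-0.632,0.6965,0.04],-1]
    - [[0,0,-22.1],[-0.632,0.6965,0.04],-1]
    - [[0,0,-22.1],[-0.632,0.6965,0.04],-1]
    - [[0,0,-22.1],[-0.632,0.6965,0.04],-1]
    - [[0,0,-22.1],[-0.632,0.6965,0.04],-1]
    - [[0,0,-22.1],[-0.632,0.6965,0.04],-1]

```text
clock: 2.0
ee_pos: [402.4, -125.8, 201.8]
eef_rot: [[-0.747, -0.665, 0.002], [-0.665, 0.747, -0.0], [-0.001, -0.001, -1.0]]
wrist_force: [0.8, 0.2, 0.1]
finger_gap: 87.3
grip_force: 0.0
```

```bash
cat >> h.py <<'E'
def go(x,y,z,ang):
    "tool-frame shift (m) and z-turn (deg) to x,y,z with tool y at world angle ang (mod 180)"
    s=ctrl.read_state();R=s["eef_rot"];p=s["ee_pos"]
    a=np.degrees(np.arctan2(R[1,1],R[0,1])); t=(a-ang+90)%180-90
    print("t",round(s["clock"],2),"tcp",p.round(1),"ang",a.round(2),"tilt",np.degrees(R[:2,2]).round(2),"F",s["wrist_force"].round(1),"gap",round(s["finger_gap"],1),"grip",round(s["grip_force"],1))
    print("shift",(R.T@(np.array([x,y,z])-p)/1000).round(4),"turn",t.round(2))
E
python3 -c "
from h import *
go(571.3,279.2,110,131.7)"
```

```text
t 2.0 tcp [ 402.4 -125.8  201.8] ang 131.7 tilt [ 0.1  -0.01] F [0.8 0.2 0.1] gap 87.3 grip 0.0
shift [-0.3954  0.1901  0.0921] turn 0.0
```

Request:
jog_arm:
  steps:
    - [[0,0,0],[-0.395,0.19,0.092],-1]
    - [[0,0,0],[-0.395,0.19,0.092],-1]
    - [[0,0,0],[-0.395,0.19,0.092],-1]
    - [[0,0,0],[-0.395,0.19,0.092],-1]
    - [[0,0,0],[-0.395,0.19,0.092],-1]
    - [[0,0,0],[-0.395,0.19,0.092],-1]
    - [[0,0,0],[-0.395,0.19,0.092],-1]
    - [[0,0,0],[-0.395,0.19,0.092],-1]

```text
clock: 3.0
ee_pos: [571.0, 279.9, 107.4]
eef_rot: [[-0.745, -0.667, -0.001], [-0.667, 0.745, -0.001], [0.001, -0.0, -1.0]]
wrist_force: [-0.7, -0.2, -0.7]
finger_gap: 87.1
grip_force: 0.0
```

```bash
python3 -c "
from h import *
go(571.3,279.2,26,131.7)"
```

```text
t 3.0 tcp [571.  279.9 107.4] ang 131.86 tilt [-0.05 -0.05] F [-0.7 -0.2 -0.7] gap 87.1 grip 0.0
shift [ 0.0001 -0.0008  0.0814] turn 0.16
```

Request:
jog_arm:
  steps:
    - [[0,0,0],[0,0,0.03],-1]
    - [[0,0,0],[0,0,0.06],-1]
    - [[0,0,0],[0,0,0.081],-1]
    - [[0,0,0],[0,0,0.081],-1]
    - [[0,0,0],[0,0,0.081],1]
    - [[0,0,0],[0,0,0.081],1]
    - [[0,0,0],[0,0,0.081],1]
    - [[0,0,0],[0,0,0.081],1]

```text
clock: 4.0
ee_pos: [570.5, 277.0, 28.8]
eef_rot: [[-0.747, -0.665, 0.001], [-0.665, 0.747, 0.001], [-0.001, -0.0, -1.0]]
wrist_force: [-0.0, -0.6, -0.2]
finger_gap: 54.8
grip_force: 0.0
```

```bash
python3 -c "
from h import *
go(571.3,279.2,26,131.7)"
```

```text
t 4.0 tcp [570.5 277.   28.8] ang 131.69 tilt [0.03 0.03] F [-0.  -0.6 -0.2] gap 54.8 grip 0.0
shift [-0.0021  0.0012  0.0028] turn -0.01
```

Request:
jog_arm:
  steps:
    - [[0,0,0],[-0.002,0.001,0.003],0]
    - [[0,0,0],[-0.002,0.001,0.003],1]
    - [[0,0,0],[-0.002,0.001,0.003],1]
    - [[0,0,0],[-0.002,0.001,0.003],1]
    - [[0,0,0],[-0.002,0.001,0.003],1]
    - [[0,0,0],[-0.002,0.001,0.003],1]
    - [[0,0,0],[-0.002,0.001,0.003],1]
    - [[0,0,0],[-0.002,0.001,0.003],1]

```text
clock: 5.0
ee_pos: [571.2, 278.9, 25.3]
eef_rot: [[-0.747, -0.665, 0.0], [-0.665, 0.747, -0.0], [0.0, -0.0, -1.0]]
wrist_force: [-0.3, 0.4, -0.4]
finger_gap: 26.4
grip_force: 30.0
```

```bash
python3 -c "
from h import *
go(571.3,279.2,130,131.7)"
```

```text
t 5.0 tcp [571.2 278.9  25.3] ang 131.68 tilt [ 0. -0.] F [-0.3  0.4 -0.4] gap 26.4 grip 30.0
shift [-0.0002  0.0002 -0.1047] turn -0.02
```

Request:
jog_arm:
  steps:
    - [[0,0,0],[0,0,-0.02],1]
    - [[0,0,0],[0,0,-0.05],1]
    - [[0,0,0],[0,0,-0.08],1]
    - [[0,0,0],[0,0,-0.105],1]
    - [[0,0,0],[0,0,-0.105],1]
    - [[0,0,0],[0,0,-0.105],1]
    - [[0,0,0],[0,0,-0.105],1]
    - [[0,0,0],[0,0,-0.105],1]

```text
clock: 6.0
ee_pos: [570.9, 278.6, 129.2]
eef_rot: [[-0.747, -0.665, -0.002], [-0.665, 0.747, -0.001], [0.002, 0.0, -1.0]]
wrist_force: [-0.7, -0.3, -0.5]
finger_gap: 26.2
grip_force: 30.0
```

```bash
cat >> h.py <<'E'
from scipy.optimize import minimize
from scipy.ndimage import map_coordinates
def gray(c,x0,y0,z): return cv2.cvtColor(rect(c,x0,y0,z),cv2.COLOR_RGB2GRAY).astype(float)
def samp(g,x0,y0,W): return map_coordinates(g,[(x0+45-W[...,0])*8,(y0+45-W[...,1])*8],order=1,mode='nearest')
def ring(hx,hy):
    t=np.linspace(-1,1,40); o=np.ones(40)
    return np.concatenate([np.c_[t*hx,o*hy],np.c_[t*hx,-o*hy],np.c_[o*hx,t*hy],np.c_[-o*hx,t*hy]])
def fitrect(g,x0,y0,sx,sy,p0,sign):
    "sign +1: dark inside. returns x,y,yaw deg of rectangle sx (own x) by sy (own y)"
    def cost(p):
        c,s=np.cos(np.radians(p[2])),np.sin(np.radians(p[2])); R=np.array([[c,-s],[s,c]]); e=0
        for d in(1,2,3):
            e+=samp(g,x0,y0,ring(sx/2-d,sy/2-d)@R.T+p[:2]).mean()-samp(g,x0,y0,ring(sx/2+d,sy/2+d)@R.T+p[:2]).mean()
        return sign*e
    r=minimize(cost,p0,method="Nelder-Mead",options=dict(initial_simplex=np.array(p0)+np.array([[0,0,0],[3,0,0],[0,3,0],[0,0,5]])))
    return r.x.round(2),round(r.fun,1)
E
python3 - <<'E'
from h import *
for n in("top","scene"):
    c=ctrl.camera(n); g=gray(c,515,-138,50)
    for p0 in([515,-138,-10],[517,-136,-13]): print(n,fitrect(g,515,-138,19.5,28.5,p0,1))
    # tester yaw from cover +y edge & x edges
    G=cv2.Canny(rect(c,531,-145,50,150,4),30,80)
    L=cv2.HoughLinesP(G,1,np.pi/720,120,minLineLength=200,maxLineGap=40)
    if L is not None:
        for l in L[:12,0]: print(l,round(np.degrees(np.arctan2(l[3]-l[1],l[2]-l[0])),2))
go(515.5,-137.7,130,79.4)
E
```

```text
top (array([ 514.54, -137.99,  -10.92]), np.float64(-216.9))
top (array([ 514.54, -137.99,  -10.92]), np.float64(-216.9))
[  1 468  96   1] -78.5
scene (array([ 517.03, -136.49,  -13.74]), np.float64(-219.3))
scene (array([ 517.03, -136.49,  -13.74]), np.float64(-219.3))
[  7 431  94   1] -78.56
t 6.1 tcp [571.1 278.8 129.6] ang 131.69 tilt [-0.05 -0.04] F [-0.1 -0.6 -0.9] gap 26.2 grip 30.0
shift [ 0.3185 -0.2741 -0.    ] turn 52.29
```

Request:
jog_arm:
  steps:
    - [[0,0,10],[0.3185,-0.274,0],1]
    - [[0,0,20],[0.3185,-0.274,0],1]
    - [[0,0,30],[0.3185,-0.274,0],1]
    - [[0,0,40],[0.3185,-0.274,0],1]
    - [[0,0,50],[0.3185,-0.274,0],1]
    - [[0,0,53],[0.3185,-0.274,0],1]
    - [[0,0,53],[0.3185,-0.274,0],1]
    - [[0,0,53],[0.3185,-0.274,0.0],1]

```text
clock: 7.1
ee_pos: [514.8, -140.2, 130.1]
eef_rot: [[-0.98, 0.201, -0.0], [0.201, 0.98, -0.0], [0.0, -0.0, -1.0]]
wrist_force: [0.0, 0.9, -0.3]
finger_gap: 26.4
grip_force: 30.0
```

Run:
```python
from h import *
go(515.5,-137.7,78,78.7)
```

```text
t 7.1 tcp [ 514.8 -140.2  130.1] ang 78.41 tilt [-0.02 -0.  ] F [ 0.   0.9 -0.3] gap 26.4 grip 30.0
shift [-0.0002  0.0026  0.0521] turn -0.29
```

Request:
jog_arm:
  steps:
    - [[0,0,0],[0,0,0.02],1]
    - [[0,0,0],[0,0,0.04],1]
    - [[0,0,0],[0,0,0.052],1]
    - [[0,0,0],[0,0,0.052],1]
    - [[0,0,0],[0,0,0.052],1]
    - [[0,0,0],[0,0,0.052],1]
    - [[0,0,0],[0,0,0.052],1]
    - [[0,0,0],[0,0,0.052],1]

```text
clock: 8.1
ee_pos: [515.7, -137.6, 78.6]
eef_rot: [[-0.981, 0.196, 0.001], [0.196, 0.981, 0.0], [-0.001, 0.0, -1.0]]
wrist_force: [-0.5, -0.0, -0.4]
finger_gap: 26.6
grip_force: 30.0
```

Run:
```python
from h import *
go(515.5,-137.7,78,78.7)
s=ctrl.camera("scene");t=ctrl.camera("top")
def px(c,W):
    p=(np.array(W,float)-np.array(c["position"]))@np.array(c["attitude"]); return p[0]/p[2]*c["fx"]+c["cx"],p[1]/p[2]*c["fy"]+c["cy"]
print(px(s,(515,-138,50)),px(t,(515,-138,50)))
o=[]
for c in(s,t):
    u,v=map(int,px(c,(515,-138,70))); o.append(cv2.resize(c["frame"][v-30:v+30,u-25:u+25],(400,480),interpolation=cv2.INTER_CUBIC)); print(u-25,v-30)
cv2.imwrite("pics/e.png",np.hstack(o)[:,:,::-1])
```

```text
t 8.1 tcp [ 515.7 -137.6   78.6] ang 78.68 tilt [0.03 0.  ] F [-0.5 -0.  -0.4] gap 26.6 grip 30.0
shift [ 0.0002 -0.0002  0.0006] turn -0.02
(np.float64(232.67678236310536), np.float64(202.05807522855045)) (np.float64(347.6628421552485), np.float64(250.455470913888))
207 164
324 220
```

View pics/e.png

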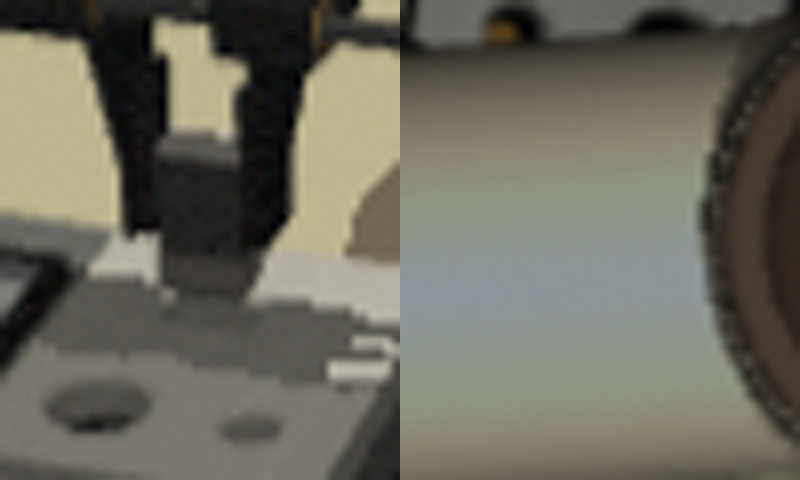

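Request:
jog_arm:
  steps:
    - [[0,0,0],[0,0,0.004],1]
    - [[0,0,0],[0,0,0.007],1]
    - [[0,0,0],[0,0,0.0085],1]
    - [[0,0,0],[0,0,0.0095],1]
    - [[0,0,0],[0,0,0.0105],1]
    - [[0,0,0],[0,0,0.0115],1]
    - [[0,0,0],[0,0,0.0115],1]
    - [[0,0,0],[0,0,0.0115],1]

```text
clock: 9.2
ee_pos: [515.6, -137.5, 66.8]
eef_rot: [[-0.981, 0.196, 0.0], [0.196, 0.981, -0.0], [-0.0, 0.0, -1.0]]
wrist_force: [0.3, -0.2, -0.6]
finger_gap: 26.0
grip_force: 30.0
```

Run:
```python
from h import *
go(515.5,-137.7,60,78.7)
print(ctrl.read_state()["wrist_torque"])
```

```text
t 9.2 tcp [ 515.6 -137.5   66.8] ang 78.68 tilt [ 0.01 -0.  ] F [ 0.3 -0.2 -0.6] gap 26.0 grip 30.0
shift [ 0.0001 -0.0002  0.0068] turn -0.02
[-0.03527632 -0.0348052   0.01607958]
```

Request:
jog_arm:
  steps:
    - [[0,0,0],[0,0,0.001],1]
    - [[0,0,0],[0,0,0.002],1]
    - [[0,0,0],[0,0,0.003],1]
    - [[0,0,0],[0,0,0.004],1]
    - [[0,0,0],[0,0,0.005],1]
    - [[0,0,0],[0,0,0.006],1]
    - [[0,0,0],[0,0,0.006],1]
    - [[0,0,0],[0,0,0.006],1]

```text
clock: 10.2
ee_pos: [515.6, -137.5, 60.8]
eef_rot: [[-0.981, 0.196, 0.0], [0.196, 0.981, 0.0], [-0.0, 0.0, -1.0]]
wrist_force: [0.6, 0.1, -0.8]
finger_gap: 26.6
grip_force: 30.0
```

Run:
```python
from h import *
go(515.5,-137.7,54,78.7)
print(ctrl.read_state()["wrist_torque"])
```

```text
t 10.2 tcp [ 515.6 -137.5   60.8] ang 78.68 tilt [0. 0.] F [ 0.6  0.1 -0.8] gap 26.6 grip 30.0
shift [ 0.0001 -0.0002  0.0068] turn -0.02
[-0.00149645 -0.04717735  0.03886371]
```

Request:
jog_arm:
  steps:
    - [[0,0,0],[0,0,0.001],1]
    - [[0,0,0],[0,0,0.002],1]
    - [[0,0,0],[0,0,0.003],1]
    - [[0,0,0],[0,0,0.004],1]
    - [[0,0,0],[0,0,0.005],1]
    - [[0,0,0],[0,0,0.006],1]
    - [[0,0,0],[0,0,0.006],1]
    - [[0,0,0],[0,0,0.006],1]

```text
clock: 11.2
ee_pos: [515.8, -137.6, 55.2]
eef_rot: [[-0.981, 0.196, 0.0], [0.196, 0.981, -0.0], [-0.0, -0.0, -1.0]]
wrist_force: [-1.0, 0.3, 5.3]
finger_gap: 26.4
grip_force: 30.0
```

Run:
```python
from h import *
go(515.5,-137.7,54,78.7)
```

```text
t 11.2 tcp [ 515.8 -137.6   55.2] ang 78.7 tilt [ 0.02 -0.01] F [-1.   0.3  5.3] gap 26.4 grip 30.0
shift [ 0.0002 -0.0002  0.0012] turn -0.0
```

Contact force is 5.3 N against about 7 N at home, so there is about 1 mm left. I'll press on until the stop is felt.

Request:
jog_arm:
  steps:
    - [[0,0,0],[0,0,0.0005],1]
    - [[0,0,0],[0,0,0.001],1]
    - [[0,0,0],[0,0,0.0012],1]
    - [[0,0,0],[0,0,0.0014],1]
    - [[0,0,0],[0,0,0.0016],1]
    - [[0,0,0],[0,0,0.0016],1]
    - [[0,0,0],[0,0,0.0016],1]
    - [[0,0,0],[0,0,0.0016],1]

```text
clock: 12.2
ee_pos: [515.8, -137.6, 54.1]
eef_rot: [[-0.981, 0.196, 0.001], [0.196, 0.981, -0.0], [-0.001, -0.0, -1.0]]
wrist_force: [-1.4, 1.2, 8.7]
finger_gap: 26.2
grip_force: 30.0
```

Run:
```python
from h import *
go(515.5,-137.7,54,78.7)
```

```text
t 12.2 tcp [ 515.8 -137.6   54.1] ang 78.71 tilt [ 0.03 -0.01] F [-1.4  1.2  8.7] gap 26.2 grip 30.0
shift [ 0.0003 -0.0002  0.0001] turn 0.01
```

Request:
jog_arm:
  steps:
    - [[0,0,0],[0,0,0.0002],1]
    - [[0,0,0],[0,0,0.0004],1]
    - [[0,0,0],[0,0,0.0006],1]
    - [[0,0,0],[0,0,0.0006],1]
    - [[0,0,0],[0,0,0.0006],1]
    - [[0,0,0],[0,0,0.0006],1]
    - [[0,0,0],[0,0,0.0006],1]
    - [[0,0,0],[0,0,0.0006],1]

```text
clock: 13.2
ee_pos: [515.8, -137.6, 54.0]
eef_rot: [[-0.981, 0.196, 0.001], [0.196, 0.981, -0.0], [-0.001, -0.0, -1.0]]
wrist_force: [-3.8, 1.1, 12.3]
finger_gap: 26.2
grip_force: 30.0
```

Run:
```python
from h import *
go(515.5,-137.7,54,78.7)
s=ctrl.camera("scene")
cv2.imwrite("pics/f.png",cv2.resize(s["frame"][140:250,140:290],(800,587),interpolation=cv2.INTER_CUBIC)[:,:,::-1])
P=cloud(s)
for d in ctrl.outline_of("block","scene")[:1]:
    print(d["conf"],d["position"],np.nanpercentile(P[d["mask"]],[2,50,95],axis=0).round(1))
```

```text
t 13.2 tcp [ 515.8 -137.6   54. ] ang 78.72 tilt [ 0.04 -0.02] F [-3.8  1.1 12.3] gap 26.2 grip 30.0
shift [ 0.0003 -0.0002  0.    ] turn 0.02
0.6 [229.1, 196.8] [[ 507.  -150.    48.9]
 [ 522.3 -137.8   67.5]
 [ 527.5 -126.    80.8]]
```

View pics/f.png

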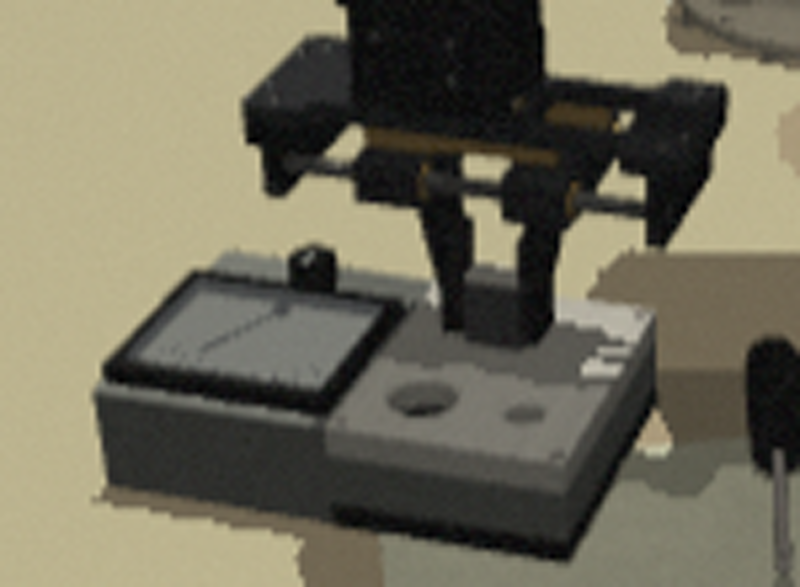

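The picture shows the battery standing in the window at about (505, 305) with its top at z ≈ 80 mm, which is 30 mm out of the cover. The needle has swung across, with its tip at about (205, 350). The last push moved the tool only 0.1 mm while the force rose 3.6 N, so the battery is against the stop.

```bash
python3 -c "
from cell import ctrl
print(ctrl.close_job())"
```

```text
the job is handed in; nothing more can be done
None
```

The 9-volt battery is in the tester window, pushed home against the stop at about 12 N and still gripped, and the job was handed in at about 13 s; I touched nothing else on the bench.

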